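# Run the slide-drying tray home to its notches and bolt it

## Robot

A 6-joint arm with a two-finger parallel gripper is mounted at the origin on the work surface. World frame = base frame: x ahead of the robot, y to its left, z up, the work surface at z = 0. Lengths are in mm, angles in rad, forces in N, time in s.
With the tool pointing down it reaches from about 350 to 975 mm from the base axis. Payload 4.9 kg.
Tool frame: the origin (TCP) lies midway between the tips of the shut fingers; the grasp point (between the pads) lies 19 mm behind it; z points along the fingers, y is the line along which they close (so a half turn about z gives the same grasp; the last joint's range is limited). The gripper opens to 85 mm and grips with 20 to 120 N. Pads are 22 mm wide; open, the fingers measure 114 mm over their backs; the gripper's body (76 mm by 85 mm) begins 54 mm behind the grasp point. The pads swing forward as they close: fully open they stand 13 mm farther back than shut.
Start: joints at [-0.119, 0.053, 1.613, -0, 1.476, -0.119], TCP at [624.981, 0.003, 231.304] pointing down, gripper open.
Joint ranges: [-3.01, 3.01], [-1.01, 2.22], [0.06, 2.58], [-1.02, 4.17], [0.09, 2.62], [-3.14, 3.14]. Speed limits (rad/s): [2.57, 2.57, 3.14, 3.14, 3.14, 3.14].

## Interface

Orientations are given as a rotation vector (axis times angle).
In Python, from workcell import robot, read_camera gives the robot as it stands. The module is installed in compiled form; this text tells all that it offers. Calls block until the motion is done:
- robot.move_ptp(position, orientation): joint-space move of the TCP to a pose.
- robot.servo_line(position, orientation=None, max_speed=150, until_force=None): straight line of the TCP; orientation=None keeps the orientation; max_speed is the mean speed in mm/s. With until_force (N) it stops when the force on the tool has changed by that much, and returns True; else False.
- robot.set_joints(angles): joint-space move.
- robot.grip(opening, force=None): opening from 0.0 (shut) to 1.0 (fully open); force is the grip in N (None keeps the last); returns when the fingers have stopped.
- robot.sleep(seconds).
- robot.inverse_kinematics(position, orientation): joint angles nearest the present ones, or None.
- read_camera(name): name is "scene" or "side" or "wrist"; returns a dict with "frame" (384x512x3 uint8, red, green, blue), "intrinsics" (3x3 intrinsics, pixels), "R" (3x3) and "t" (3): a world point X has camera coordinates R X + t; the wrist camera has in their place "T_tool_cam" (4x4, takes a point from camera to tool coordinates, whose origin is the TCP and whose axes are the flange's). Camera axes: x right, y down, z forward; pixel columns grow to the right and rows downward; lengths in mm; the calibration is good to about 2 mm. A picture is of the moment at which its call begins: read the wrist's pose just before it. There is no depth.
A pose or a line that the arm cannot do raises robot.PlanningError and nothing moves.
- robot.finish_job(): hands the job in; it is judged then, once.
Readings, each from a call of its own:
- robot.current_time_s(): time.
- robot.current_q(): joint angles.
- robot.current_joint_velocities(): joint speeds.
- robot.current_joint_torque(): joint torques, N m.
- robot.current_ee_pos(): TCP position.
- robot.current_tool_rot(): TCP orientation.
- robot.current_contact_force(): force on the tool from outside, world axes, zero at the start.
- robot.current_moment(): the same for the moment, N m.
- robot.current_finger_gap(): opening from 0.0 (shut) to 1.0 (fully open).
- robot.current_grasp_force(): force on a finger pad.
Only numpy, scipy, OpenCV 4.12 (cv2) and the standard library are available. Lean on these libraries where they do the work, as an engineer would, in place of code of your own. Each camera call takes 0.05 s, during which the arm holds its last target. There are 200 camera calls.

## Task

With the fingertips, gently push the white slide-drying tray along its rails towards the bolt until you feel it drop into the locating notches, then push the bolt's upright plate so that the bolt slides fully home over the tray's rim. Do not pick up or lift anything, keep the slide carrier and the vial standing on the tray, and leave everything else on the bench where it is. Finish with the hand clear.

Things in the scene. Friction and masses are not known exactly. Their poses are not given: they have to be found in the camera images.
- station: Fixed grey metal tray station, 420 x 136 mm. Origin: on the bench, on its centre line, under the place of the seated tray's centre. x: the way the tray must travel (roughly to the robot's right), z up. Two rails at y = -45 and +45 mm, x = -220 to 112 mm, 22 mm wide, tops 34 mm high; the channel between is 68 mm wide, its floor 8 mm high. Side walls, 48 mm high, guide the tray with 2 mm play.
- notch (a point): Mouth of one of the four locating notches, level with the rail top, 34 mm above the bench. The notches are cut across the rails at station x = -75 and +75 mm, y = -45 and +45 mm, each 18 mm long and 6 mm deep. This one is at x = +75, y = +45 mm.
- block_top (a point): Centre of the top of the fixed bolt block at the station's +x end: 85 mm long (station x = 115 to 200 mm), 50 mm wide, top 52 mm above the bench, with two small guide strips up to 63 mm above the bench beside the bolt's tongue. Nothing stands higher behind the bolt's plate.
- tray: Loose white striped tray, 200 (x) x 120 x 23 mm, 0.5 to 0.85 kg, axes as the station's. Origin: centre, at the undersides of its feet (7 mm high, 12 mm long, at x = -75, +75 mm). It starts 65 to 125 mm short of its seat, feet on the rail tops, origin 34 mm above the bench; friction a few N. Over the notches it drops 6 mm (origin 28 mm high, rim top 51) and stops dead within 4 mm of station x = 0.
- tray_tail (a point): The middle of the tray's rear end face (the upright end away from the bolt, where it is pushed): on the outer face, 15 mm above the undersides of the feet. The face is 120 mm wide and 16 mm high, from 7 to 23 mm above the undersides of the feet.
- bolt (a joint): Travel (m) of the steel bolt at the station's +x end: 0 = fully back, 0.035 = fully home (end stop); grows as it is pushed towards the tray (station -x). Starts at 0 to 0.008, about 2 N friction, stays where left. Its tongue, 32 mm wide, underside 53.5 mm above the bench, passes over the rim of the seated tray but is blocked by a tray that has not dropped.
- bolt_plate (a point): Middle of the outer face (facing station +x, away from the tray) of the bolt's upright push plate, 79.5 mm above the bench. The plate is 10 mm thick, 34 mm wide and stands from 59.5 to 95.5 mm above the bench.
- carrier: Steel wire slide carrier with glass slides, 76 x 28 x 45 mm, standing loose on the tray on one side, long side along it. Origin: centre of its underside. It rides along.
- vial: Small vial, 32 mm across, 52 mm high, black cap, standing loose on the tray beside the carrier. Origin: centre of its underside. It rides along.
- beaker: Glass beaker, 64 mm across, 85 mm high, on the bench beside the station, on the side away from the robot. Origin: centre of its underside. Bystander.
- jar: Closed amber rectangular staining jar with a grey lid, 55 x 45 x 70 mm high, on the bench beside the station, on the robot's side. Origin: centre of its underside. Bystander.
- reagent: Amber reagent bottle, 66 mm across, 150 mm high, on the bench to the right of the robot. Origin: centre of its underside. Bystander.
- slidebox: Closed grey slide box with black lid, 100 x 170 x 35 mm, on the bench to the left of the robot. Origin: centre of its underside. Bystander.
- brush: Brush lying on the bench near the robot, 170 mm long. Bystander.
There are look-alikes about, which are no part of the job. Of the things that look like the tray, the larger one is meant.

How it is judged (in metres and radians):
On the way, in this order (a step that is already met when the one before it is completed fails the run):
1. the tray has dropped into the locating notches (z of tray in the frame of station below 0.03 m and x of tray in the frame of station between -0.006 and 0.006 m and angle between tray's own z axis and vertical below 0.02 rad), for 0.2 s.
2. the bolt has been pushed home over the tray's rim (value of joint bolt above 0.03 m), for 0.1 s.
At the end, for the whole second after the job is handed in: The tray sits level in the notches (feet undersides less than 30 mm above the bench, its centre within 6 mm of the seat along the rails, tilt under 0.02 rad) and is at rest; the bolt is at 0.030 m or more of its 0.035 m; the carrier and the vial stand upright (within 0.2 rad) on the tray (all of step 1 and angle between each of carrier, vial's own z axis and vertical below 0.2 rad and value of joint bolt above 0.03 m and linear speed of tray below 0.01 m/s and z of each of carrier, vial in the frame of tray below 0.025 m and horizontal distance between each of carrier, vial and tray below 0.11 m); the robot touches nothing.
It fails at once if the tray is lifted off its rails (12 mm above the rail tops) or tipped (0.15 rad) (z of tray in the frame of station above 0.046 m or angle between tray's own z axis and vertical above 0.15 rad).
It fails at once if the tray is rammed: pushed with more than 60 N (contact force between the fingers and tray above 60 N).
It fails at once if the carrier or the vial is lifted off the tray or knocked over (z of any of carrier, vial in the frame of tray above 0.035 m or angle between any of carrier, vial's own z axis and vertical above 0.5 rad).
It fails at once if another thing on the bench is moved by more than 30 mm (distance of any of beaker, jar, reagent, slidebox, brush from where it was at the start of the episode above 0.03 m).
It also fails if it takes over 48 s, if anything falls off the work surface, if the arm or the gripper's body presses on something with over 40 N, if the wrist force passes 120 N, or if a joint passes its speed limit or range.

## Working session

There is one attempt and no reset: what is moved stays moved. The work goes in short steps, each a Python script; the robot and the scene stay as the last script left them, time stands still between calls to the robot, and variables do not carry over. Pictures are saved under pics/ and viewed, at most 10 in all, crops included, and the job is handed in when it is done.

```bash
mkdir -p pics
cat > h.py <<'E'
import numpy as np, cv2
from workcell import robot, read_camera
def ray(c,u,v,z):
    "world point on pixel ray at height z"
    K,R,t=np.array(c["intrinsics"]),np.array(c["R"]),np.array(c["t"]).ravel()
    d=R.T@np.linalg.solve(K,[u,v,1.0]); o=-R.T@t
    return o+d*(z-o[2])/d[2]
E
python3 - <<'E'
from h import *
import pickle
for n in("scene","side"):
    c=read_camera(n); pickle.dump(c,open(n+".pkl","wb"))
    cv2.imwrite(f"pics/{n}0.png",cv2.resize(c["frame"][:,:,::-1],(800,600),interpolation=cv2.INTER_CUBIC))
    print(n,-np.array(c["R"]).T@np.array(c["t"]).ravel())
print(robot.current_tool_rot(),robot.current_time_s())
E
```

```text
scene [1009.81033615  750.87281707  742.8141009 ]
side [ 316.89402148 -799.85392531  959.70114649]
[-2.22038206e+00 -2.22037139e+00  1.82925048e-03] 0.1
```

View pics/scene0.png

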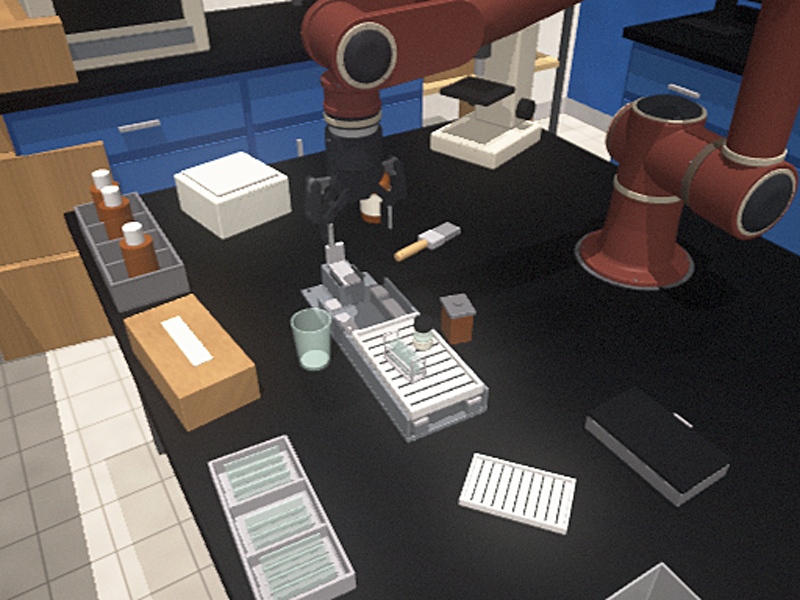

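View pics/side0.png

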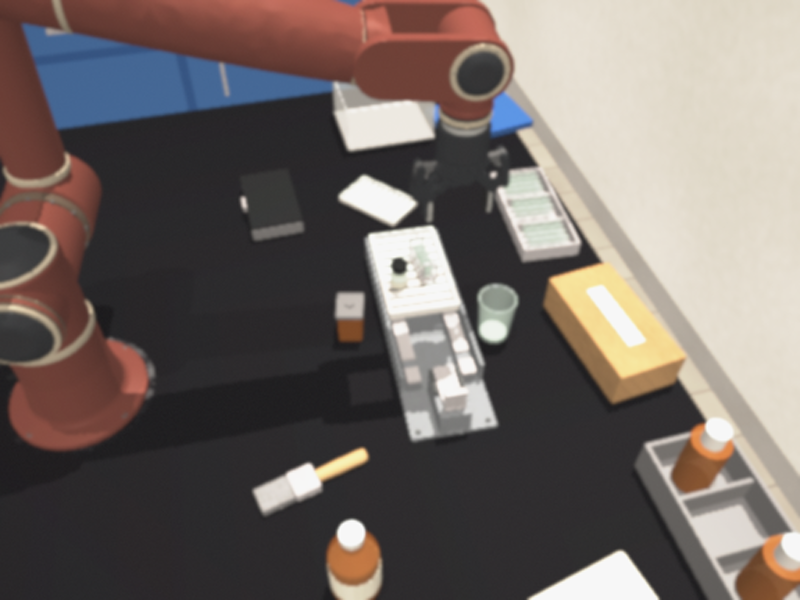

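The scene picture shows the tray with corners at about (357,333), (415,315), (486,382) and (411,416), and the bolt plate at about (336,255). The side picture shows the station's bolt end at (413,438) to (496,426). I'll zoom in on both.

Run:
```python
import pickle,cv2,numpy as np
from h import ray
S=pickle.load(open("scene.pkl","rb"));D=pickle.load(open("side.pkl","rb"))
a=S["frame"][140:295,185:320];b=D["frame"][135:290,225:325]
im=np.hstack([cv2.resize(x,None,fx=3.4,fy=3.4,interpolation=cv2.INTER_CUBIC) for x in(a,b)])
cv2.imwrite("pics/z.png",im[:,:,::-1]);print(im.shape)
for n,c,P in(("S",S,[(486,382),(411,416),(357,333),(415,315)]),("D",D,[(366,238),(435,227),(460,305),(388,320)])):
    for u,v in P: print(n,ray(c,u*.64,v*.64,57).round(1))
```

```text
(527, 799, 3)
S [521.7 189.2  57. ]
S [651.9 190.1  57. ]
S [628.8  -9.7  57. ]
S [524.2  -1.4  57. ]
D [516.9 180.2  57. ]
D [649.5 177.4  57. ]
D [632.8 -24.4  57. ]
D [506.5 -26.4  57. ]
```

View pics/z.png

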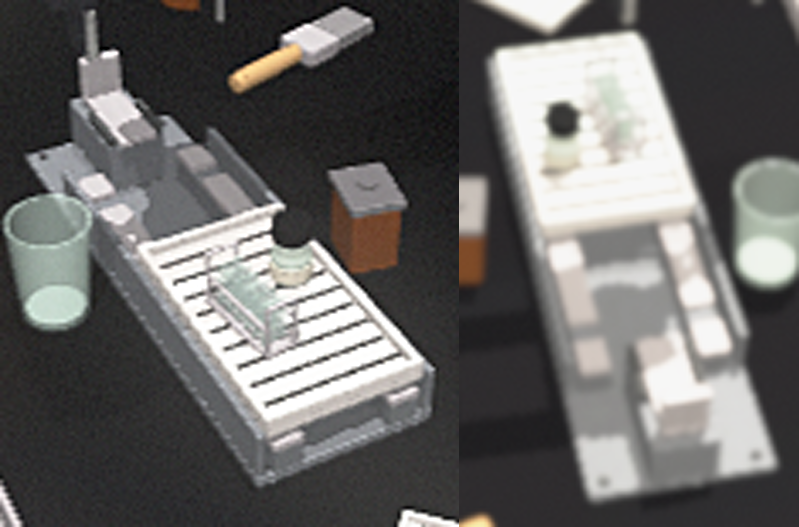

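The zoom shows the tray's rim corners in both views, the station's plate corners at the bolt end, and the bolt plate at crop pixel (100,70). I'll fit the station pose, tray offset and bolt jointly.

```bash
cat > fit.py <<'E'
import pickle,numpy as np
from scipy.optimize import least_squares
from h import ray
S=pickle.load(open("scene.pkl","rb"));D=pickle.load(open("side.pkl","rb"))
s=lambda x,y:(S,185+x/3.4,140+y/3.4); d=lambda x,y:(D,225+(x-459)/3.4,135+y/3.4)
# (cam pixel, local xyz, moves with tray)
O=[(s(138,243),(100,60,57),1),(s(285,206),(100,-60,57),1),(s(425,363),(-100,-60,57),1),(s(264,411),(-100,60,57),1),
(d(490,52),(-100,-60,57),1),(d(640,35),(-100,60,57),1),(d(698,208),(100,60,57),1),(d(540,228),(100,-60,57),1),
(d(593,502),(200,-68,4),0),(d(777,466),(200,68,4),0),(s(28,155),(200,68,4),0),(s(262,486),(-220,68,0),0),(s(432,410),(-220,-68,0),0)]
def proj(c,X):
    p=np.array(c["intrinsics"])@(np.array(c["R"])@X+np.array(c["t"]).ravel()); return p[:2]/p[2]
def w(p,l,m):
    X,Y,a,t=p; x,y,z=l; x+=t*m; return np.array([X+x*np.cos(a)-y*np.sin(a),Y+x*np.sin(a)+y*np.cos(a),z])
f=lambda p:np.concatenate([proj(c,w(p,l,m))-[u,v] for (c,u,v),l,m in O])
r=least_squares(f,[580,0,-1.57,-90],loss="soft_l1",x_scale=[100,100,1,100])
print(r.x.round(3)); print(r.fun.reshape(-1,2).round(1).tolist())
p=r.x;np.save("fit.npy",p)
for n,x,z in(("tail",-100+p[3],49),("plate0",200,79.5)): print(n,w(p,(x,0,z),0))
# plate top edge corners in scene at z=95.5 -> station frame
for q in(s(80,62),s(116,50),d(640,345),d(668,338)):
    X=ray(*q,95.5); v=X[:2]-p[:2];c,si=np.cos(p[2]),np.sin(p[2]);print("platetop",v@[c,si],v@[-si,c])
E
python3 fit.py
```

```text
[ 571.19   -32.375   -1.625 -115.151]
[[-0.3, -0.2], [-1.9, -2.9], [-0.3, -3.0], [1.3, 0.7], [1.7, 0.4], [-2.2, -0.0], [-1.7, -2.0], [0.4, -1.1], [-0.8, -0.6], [-0.2, 0.3], [-0.7, 0.1], [-0.5, -0.8], [-0.2, 1.0]]
tail [582.88236056 182.45826836  49.        ]
plate0 [ 560.32151605 -232.07938218   79.5       ]
platetop 178.88596185611684 19.898526000710675
platetop 182.16815299989022 -14.153263173469046
platetop 141.8630085608121 -21.702482021810855
platetop 139.8322004103895 -1.3058486719946278
```

The fit is consistent: residuals are under 3 px, and the plate measures about 34 mm wide. Next I approach behind the tray's tail with the fingers shut and push it gently.

```bash
cat >> h.py <<'E'
from scipy.spatial.transform import Rotation as Ro
P=np.load("fit.npy")
OR=(Ro.from_rotvec([0,0,P[2]+np.pi/2])*Ro.from_rotvec([-np.pi/2**.5,-np.pi/2**.5,0])).as_rotvec()
def W(x,y,z):
    c,s=np.cos(P[2]),np.sin(P[2]); return np.array([P[0]+x*c-y*s,P[1]+x*s+y*c,z])
def st():
    q=robot.current_ee_pos(); v=np.array(q[:2])-P[:2];c,s=np.cos(P[2]),np.sin(P[2])
    return np.round([v@[c,s],v@[-s,c],q[2]],1), np.round(robot.current_contact_force(),1), round(robot.current_time_s(),2)
E
python3 - <<'E'
from h import *
robot.grip(0.0); robot.move_ptp(W(-265,0,170),OR); print(st())
robot.servo_line(W(-265,0,44),OR,120); print(st())
print(robot.servo_line(W(-205,0,44),OR,25,until_force=2.0)); print(st())
E
```

```text
(array([-264.3,    0.7,  170.6]), array([ 0.4, -1. ,  0.4]), 1.82)
(array([-265.3,    0.9,   45.2]), array([ 0.2, -0.8,  0.5]), 3.02)
True
(array([-229.4,   -0.4,   43.4]), array([-0.1,  0.8, -0.2]), 4.43)
```

Run:
```python
from h import *
print(robot.servo_line(W(-135,0,44),OR,30,until_force=12)); print(st())
x=-132
hit=False
while x<-98 and not hit:
    hit=robot.servo_line(W(x,0,44),OR,15,until_force=9); print(hit,*st()); x+=3
c=read_camera("side"); d=read_camera("scene")
im=np.hstack([cv2.resize(x,None,fx=3.4,fy=3.4,interpolation=cv2.INTER_CUBIC) for x in(d["frame"][140:295,185:320],c["frame"][135:290,225:325])])
cv2.imwrite("pics/push.png",im[:,:,::-1])
```

```text
False
(array([-135.,    0.,   44.]), array([-0.2,  2.7, -3.4]), 7.74)
False [-1.316e+02  1.000e-01  4.410e+01] [-0.5  1.6 -1.4] 8.09
False [-128.8    0.2   44.2] [-0.1  2.8 -1.1] 8.44
False [-125.9    0.2   44.2] [-0.3  4.2 -0.4] 8.79
False [-1.229e+02  1.000e-01  4.410e+01] [-0.5  4.  -0.4] 9.14
False [-1.20e+02  1.00e-01  4.41e+01] [-0.1  2.9  0.6] 9.49
False [-1.169e+02  1.000e-01  4.400e+01] [0.9 4.1 0.3] 9.84
False [-113.8    0.    44. ] [0.4 3.5 0.3] 10.19
False [-111.    0.   44.] [0.5 4.  1.6] 10.54
True [-110.3   -0.2   43.7] [0.6 1.8 0.8] 10.8
```

View pics/push.png

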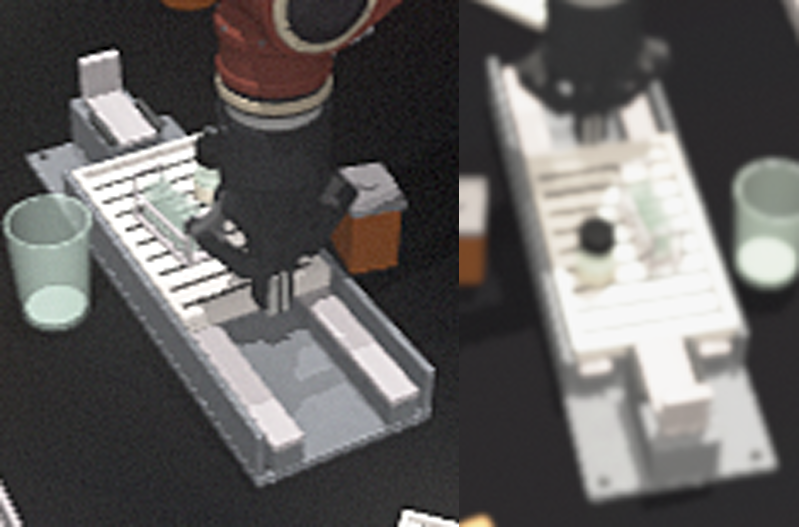

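The tray has reached its seat at TCP x = -110.3, as predicted, with a sharp force rise, and the carrier and vial are standing. I'll confirm with a firmer press, then retreat and go over to the bolt.

Run:
```python
from h import *
print(robot.servo_line(W(-102,0,44),OR,12,until_force=15),*st())
robot.servo_line(W(-135,0,44),OR,80); robot.servo_line(W(-135,0,200),OR,150)
c=read_camera("side"); d=read_camera("scene")
robot.move_ptp(W(60,0,230),OR); robot.move_ptp(W(250,0,170),OR); print(st())
e=read_camera("scene")
im=np.hstack([cv2.resize(x,None,fx=3.4,fy=3.4,interpolation=cv2.INTER_CUBIC) for x in(d["frame"][140:295,185:320],c["frame"][135:290,225:325])])
cv2.imwrite("pics/seat.png",im[:,:,::-1])
```

```text
True [-110.4   -1.2   42.8] [1.9 0.6 1.5] 11.38
(array([248.5,   0.6, 170.2]), array([ 0.2, -0.1, -0.2]), 14.75)
```

View pics/seat.png

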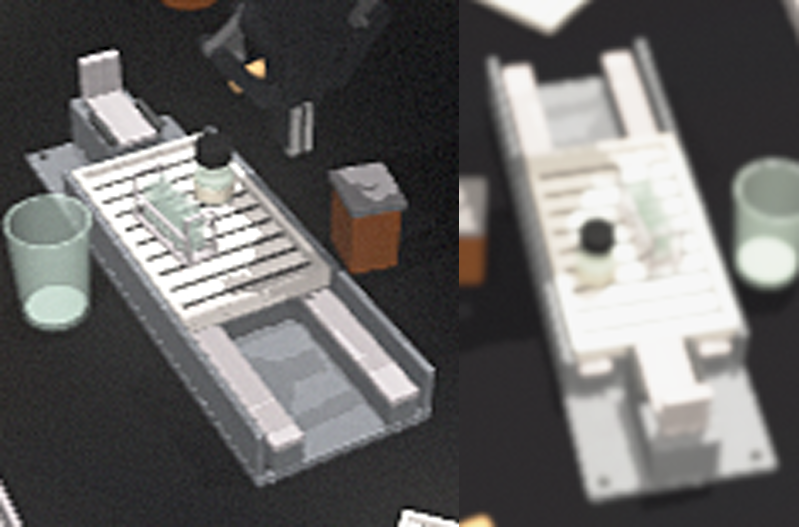

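The tray's rim now sits just above the walls and against its stop, with the carrier and vial upright. Next is the bolt.

Run:
```python
from h import *
robot.servo_line(W(245,0,76),OR,100); print(st())
print(robot.servo_line(W(185,0,76),OR,25,until_force=1.8),*st())
print(robot.servo_line(W(140,0,76),OR,20,until_force=14),*st())
print(robot.servo_line(W(140,0,76),OR,12,until_force=18),*st())
c=read_camera("side")
robot.servo_line(W(245,0,76),OR,100); robot.servo_line(W(245,0,220),OR,150); robot.sleep(.3)
print(st()); d=read_camera("scene");c=read_camera("side")
im=np.hstack([cv2.resize(x,None,fx=3.4,fy=3.4,interpolation=cv2.INTER_CUBIC) for x in(d["frame"][140:295,185:320],c["frame"][135:290,225:325])])
cv2.imwrite("pics/bolt.png",im[:,:,::-1])
```

```text
(array([245.4,   0.7,  77. ]), array([-0.5,  0.2,  0.5]), 15.89)
True [198.7  -0.4  75.5] [1.1 0.4 0.2] 17.55
True [170.9  -0.5  75.3] [ 0.  -1.5  0.9] 19.14
True [171.   -1.2  74.6] [-0.8 -1.5  2.2] 20.02
(array([244.9,  -0.3, 219.2]), array([-0.2,  0.9, -0.5]), 22.37)
```

View pics/bolt.png

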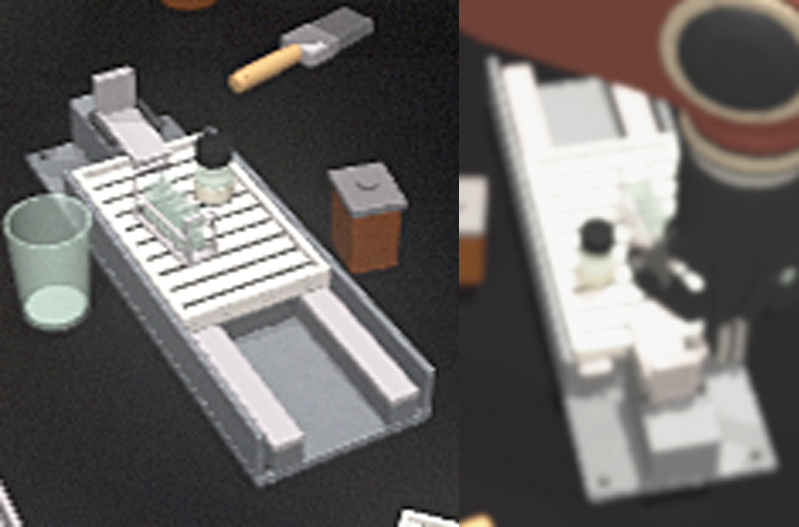

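The bolt moved 28 mm to a hard stop. I'll take one close-up to confirm that its tongue is over the rim.

Run:
```python
from h import *
d=read_camera("scene")
cv2.imwrite("pics/tip.png",cv2.resize(d["frame"][155:220,200:270,::-1],None,fx=8,fy=8,interpolation=cv2.INTER_CUBIC))
K,R,t=[np.array(d[k]) for k in("intrinsics","R","t")]
for n,l in dict(rimL=(100,16,51),rimR=(100,-16,51),tipL=(92,16,60),tipR=(92,-16,60)).items():
    p=K@(R@W(*l)+t.ravel()); print(n,((p[:2]/p[2]-[200,155])*8).round())
```

```text
rimL [178. 241.]
rimR [262. 215.]
tipL [187. 231.]
tipR [271. 206.]
```

View pics/tip.png

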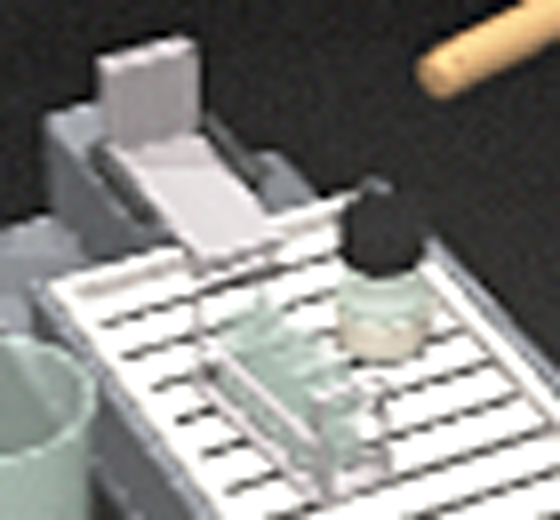

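The tongue tip, at (195–285, 225–260), reaches past the rim's front edge and lies over the rim. The carrier and vial stand upright, so I'm handing in.

```bash
python3 -c "
from h import *
print(robot.finish_job(),robot.current_time_s())"
```

```text
the job is handed in; nothing more can be done
the job is handed in; nothing more can be done
```

I handed the job in: the tray stopped dead at its predicted seat, the bolt moved 28 mm to a hard stop with its tongue over the rim, the carrier and vial are upright and the hand is clear; no verdict came back.

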